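Tighten the amber sample's ratchet clamp to the red tooth

ROBOT

A 7-joint arm with a two-finger parallel gripper is mounted at the origin on the work surface. World frame = base frame: x ahead of the robot, y to its left, z up, the work surface at z = 0. Lengths are in m, angles in degrees, forces in N, time in s.
With the tool pointing down it reaches from about 0.4 to 0.9 m from the base axis. Payload 5.5 kg.
Tool frame: the origin (TCP) lies on the centre line of the jaws, within the pads' length; the fingertips stand manip.tip_extent ahead of it and the grasp point (between the pads) lies 11 mm behind it (manip.tip_extent is the distance from the TCP to the fingertips, in m); x points along the fingers, z is the direction in which the jaws open and shut, and the axes are right-handed (so a half turn about x gives the same grasp; the last joint's range is limited). The gripper opens to 85 mm and grips with 20 to 120 N. Pads are 22 mm wide; open, the fingers measure 114 mm over their backs; the gripper's body (76 mm by 85 mm) begins 54 mm behind the grasp point. The pads swing forward as they close: fully open they stand 13 mm farther back than shut.
Start: joints at [79.022, 28.699, -24.465, 88.831, 12.651, 65.22, -12.049], TCP at [0.286, -0.584, 0.239] pointing down, gripper open.
Joint ranges: [-164.97, 164.97], [-17.58, 116.51], [-87.97, 89.64], [11.32, 138.91], [-80.73, 260.73], [10.89, 115.49], [-147.41, 147.41]. Speed limits (degrees/s): [147.25, 147.25, 180, 180, 180, 180, 180].

INTERFACE

Orientations are given as [roll, pitch, yaw] about the fixed x, y, z axes, in that order (R = Rz(yaw) Ry(pitch) Rx(roll)).
In Python, from plant import manip gives the robot as it stands.
- The arm moves only by the shell command python3 -m handwheel 'ROWS'. ROWS is JSON, a list of rows, each an object with "delta_rot": the turn, a rotation vector about the tool's x, y, z in rad, a list of three; "travel": the shift along the tool's x, y, z in mm, a list of three; "gripper": the opening, from 0 (shut) to 1 (fully open). A call has 1 to 20 rows; each row is the pose to reach, as a shift and turn from the pose commanded when the call began, along the tool's axes at that moment; what a row does not reach only later rows make up. A row lasts 1/12 s, in which the tool goes at most 41.7 mm and 7.16 degrees, less where a joint would pass 70% of its speed; a pose out of reach is approached as far as the arm can. A call with a gripper value outside its range is refused whole. The fingers move at their own pace and stop on an object; the grip force is fixed at half the most. Time passes only in rows, so rows that repeat a pose let the fingers close. It gives the time, the measured TCP pose, the force and the opening at its end, in the units of the state.
- manip.sense(): the state, without advancing time (a new reading comes with each control period).
- manip.get_image(name): name is "side" or "top" or "wrist"; returns the picture (420x560x3 uint8, red, green, blue); there is no depth.
- manip.camera_params(name): a dict with "K" (3x3 intrinsics, pixels), "k1" (the pictures are not rectified: a ray, as slopes to the right and down, at radius r is drawn at 1 + k1 r^2 times it, then the intrinsics apply), "world_from_camera" (4x4, takes a point from camera to world coordinates); the wrist camera has in their place "T_tool_cam" (4x4, takes a point from camera to tool coordinates, whose origin is the TCP and whose axes are the tool frame's). Camera axes: x right, y down, z forward; pixel columns grow to the right and rows downward; lengths in m; the calibration is good to about 2 mm. A picture is of the moment at which its call begins: read the wrist's pose just before it. camera_params takes no time and is no camera call.
- manip.sign_off(): hands the job in, once; it reports no verdict.
The state is a dict: "clock": time; "joint_pos": joint angles; "qvel": joint speeds; "tau": joint torques, N m; "ee_pos": TCP position; "orientation": TCP orientation; "wrist_force": force on the tool from outside, world axes, zero at the start; "torque": the same for the moment, N m; "width": finger opening in m.
Only numpy, scipy, OpenCV 4.12 (cv2) and the standard library are available. Lean on these libraries where they do the work, as an engineer would, in place of code of your own. Each camera call takes 0.05 s, during which the arm holds its last target. There are 200 camera calls.

TASK

Two ratchet clamps on the bench each hold a sample jar. Tighten the clamp that holds the amber jar: turn its black knob clockwise (seen from above) until the sprung pawl has dropped in behind the red tooth of the ratchet wheel, and not on to the tooth after it, then let go. The amber jar must stay standing in its clamp.

Things in the scene. Friction and masses are not known exactly. Their poses are not given: they have to be found in the camera images.
- amber_knob (a joint): Angle (rad) of amber clamp's ratchet wheel and knob, growing clockwise from above. Level steel wheel, 80 mm, 12 teeth 10 mm deep, top 26 mm above bench. A light return spring (0.07 N m) pulls it back onto the pawl: it rests at 0.00, 0.52, 1.05 (red tooth), 1.57.. Starts at 0.00 or 0.52. For the red tooth turn to about 1.3 (1.10 to 1.52) and release. It cannot go back a tooth. End stop 2.4.
- amber_knob_grip (a point): Grip point on the amber clamp's black bar knob, on its vertical axis, 52 mm above the bench. Bar 46 mm long, 14 thick, 26 to 68 mm above the bench, white line on top. Frame turns with the knob: x along the length, y across the thickness, z up. Clamp base: dark steel plate 260 x 140 x 12 mm, jar 120 mm from the knob axis; only knob and jar rise over 42 mm.
- amber_pawl (a joint): Angle (rad) of the amber clamp's brass sprung pawl, a 46 mm arm at the wheel's edge, on the left looking from knob to jar: about 0 when dropped in behind a tooth, rising to about 0.2 while a tooth passes under it.
- amber_jar: Amber sample jar, white lid, 56 mm across, 73 mm tall, standing on its clamp's 12 mm base plate between a grey V stop and a rubber pad that the ratchet draws up to it. Origin at the centre of its underside, z up. The other, identical clamp holds a green jar.

How it is judged:
By the outcome, as a careful person would: the job done as asked, in the order asked, and still so for the second after the job is handed in, with the robot touching nothing.
It also fails if it takes over 35 s, if anything falls off the work surface, if the arm or the gripper's body presses on something with over 40 N, if the wrist force passes 120 N, or if a joint passes its speed limit or range.

## Working session

There is one attempt and no reset: what is moved stays moved. The work goes in short steps, Python scripts to look and compute and a shell command to move; the robot and the scene stay as the last step left them, time stands still between calls to the robot, and variables do not carry over. Pictures are saved under pics/ and viewed, about 8 in all and at most 12, crops included, and the job is handed in when it is done.

```bash
mkdir -p pics
python3 - <<'E'
from plant import manip
import cv2
s=manip.sense();print(s);print(manip.tip_extent)
for n in("top","side"):
    cv2.imwrite(f"pics/{n}0.png",manip.get_image(n)[:,:,::-1]);print(n,manip.camera_params(n))
print(manip.camera_params("wrist"))
E
```

```text
{'clock': 0.0, 'joint_pos': array([ 79.02059351,  28.75284916, -24.45290519,  88.89235613,
        12.65058786,  65.22098236, -12.04886131]), 'qvel': array([ 0.01893439, -0.02301783, -0.08792101, -0.03068093,  0.10183196,
        0.09421764,  0.09879307]), 'tau': array([ 6.69713177e-05, -5.69521844e+01, -5.81602603e+00, -2.80935431e+01,
        1.06442094e-02,  1.22327660e-02,  4.32227250e-05]), 'ee_pos': array([ 0.28520083, -0.58331898,  0.23826275]), 'orientation': array([178.32721207,  89.88718921, 114.39010376]), 'wrist_force': array([0.00350738, 0.39608521, 0.31583114]), 'torque': array([-0.02950921,  0.01535555, -0.01331829]), 'width': 0.08510040599807196}
0.008
top {'K': array([[440.89067738,   0.        , 274.79840169],
       [  0.        , 440.89067738, 209.94790912],
       [  0.        ,   0.        ,   1.        ]]), 'k1': 0.04134046768772401, 'world_from_camera': array([[-0.02346581, -0.99154456,  0.12762736,  0.41451227],
       [-0.99972273,  0.02302436, -0.00493328,  0.02421948],
       [ 0.00195303, -0.12770773, -0.99180992,  1.03810098],
       [ 0.        ,  0.   
[... 340 characters left out ...]
2254,  0.61555885, -0.44388633],
       [-0.01631404, -0.62009902, -0.78435391,  0.61365833],
       [ 0.        ,  0.        ,  0.        ,  1.        ]])}
{'K': array([[302.86104655,   0.        , 283.49574988],
       [  0.        , 302.86104655, 205.42671613],
       [  0.        ,   0.        ,   1.        ]]), 'k1': -0.0458033966415527, 'T_tool_cam': array([[-7.02099537e-04, -2.83326867e-01,  9.59023146e-01,
        -1.34694044e-01],
       [ 2.51967393e-05, -9.59023387e-01, -2.83326919e-01,
         7.22361372e-02],
       [ 9.99999753e-01, -1.74759443e-04,  6.80468789e-04,
        -4.29474228e-04],
       [ 0.00000000e+00,  0.00000000e+00,  0.00000000e+00,
         1.00000000e+00]])}
```

View pics/top0.png

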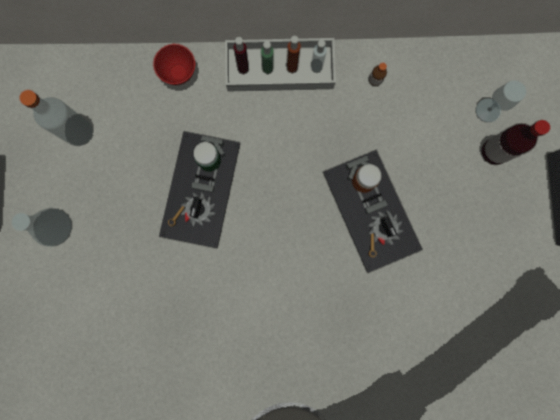

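View pics/side0.png

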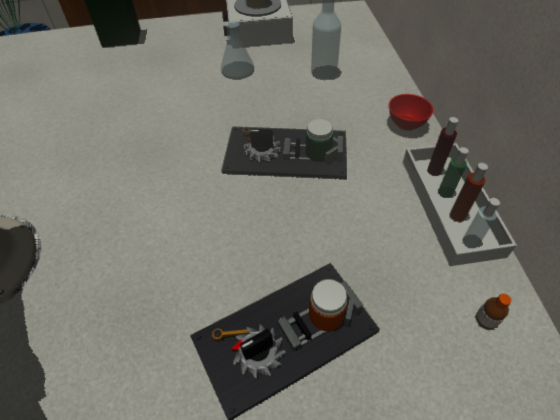

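The top view shows the amber jar's clamp on the right, with its lid near (368,176) and its knob near (388,227). The side view puts the same knob near (257,345). I'll enlarge both.

```bash
cat > h.py <<'E'
import numpy as np, cv2
from plant import manip
def ray(P,uv,W):
    K=P["K"];d=np.array([(uv[0]-K[0,2])/K[0,0],(uv[1]-K[1,2])/K[1,1]])
    s=d.copy()
    for _ in range(10): s=d/(1+P["k1"]*(s@s))
    return W[:3,3],W[:3,:3]@np.array([*s,1])
def at(P,uv,z,W=None):
    W=P["world_from_camera"] if W is None else W
    o,r=ray(P,uv,W);return o+r*(z-o[2])/r[2]
E
python3 - <<'E'
import cv2,numpy as np
a=cv2.imread("pics/top0.png")[145:275,320:425]
b=cv2.imread("pics/side0.png")[260:410,185:385]
A=cv2.resize(a,None,fx=4,fy=4,interpolation=2);A=cv2.convertScaleAbs(A,alpha=1.8)
B=cv2.resize(b,(380,285),interpolation=2);B=cv2.convertScaleAbs(B,alpha=1.8)
C=np.zeros((520,800,3),np.uint8);C[:,:420]=A;C[:285,420:]=B
cv2.imwrite("pics/crop0.png",C)
E
```

```text
(no output)
```

View pics/crop0.png

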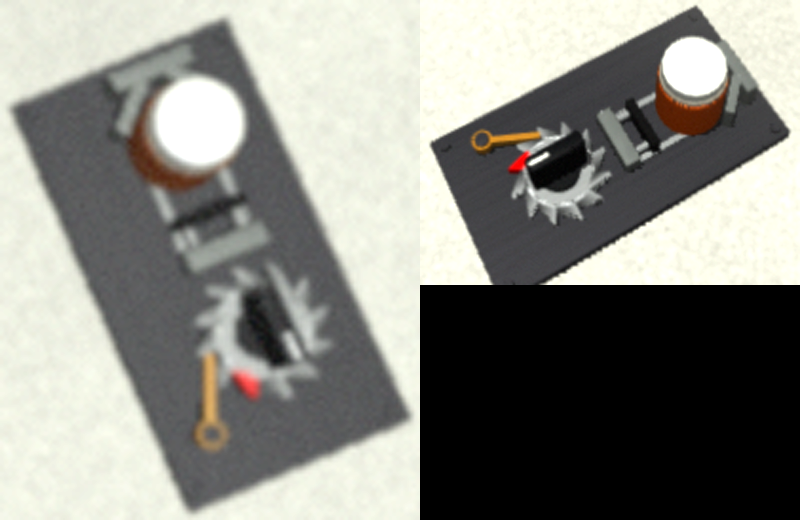

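The enlarged crops show the knob top at about (388,227), its bar roughly parallel to the base's long axis. The red tooth is about 50-60° short of the pawl tip, which suggests a start at 0.00.

```bash
cat >> h.py <<'E'
from scipy.spatial.transform import Rotation as R
def tool(s):
    T=np.eye(4);T[:3,:3]=R.from_euler("xyz",s["orientation"],degrees=True).as_matrix();T[:3,3]=s["ee_pos"];return T
E
python3 - <<'E'
from h import *
P=manip.camera_params("top");Q=manip.camera_params("side")
k=at(P,(388.2,226.7),.068);j=at(P,(370,175.5),.085);print("top",k,j,np.hypot(*(k-j)[:2]))
c=lambda u,v:(185+(u-420)*200/380,260+v*150/285)
k2=at(Q,c(556,160),.068);j2=at(Q,c(694,66),.085);print("side",k2,j2)
d=j-k;print("base dir deg",np.degrees(np.arctan2(d[1],d[0])))
e=at(P,(320+258/4,145+293/4),.068)-at(P,(320+290/4,145+357/4),.068);print("bar",np.degrees(np.arctan2(e[1],e[0])))
e=at(Q,c(528,165),.068)-at(Q,c(583,142),.068);print("bar side",np.degrees(np.arctan2(e[1],e[0])))
T=tool(manip.sense());print(T.round(3))
print("delta tool mm",T[:3,:3].T@(np.array([(k+k2)[0]/2,(k+k2)[1]/2,.2])-T[:3,3])*1e3)
E
```

```text
top [ 0.49635297 -0.22945653  0.068     ] [ 0.6086178  -0.19149923  0.085     ] 0.11850801133056278
side [ 0.50044196 -0.24161294  0.068     ] [ 0.6116009  -0.19151815  0.085     ]
base dir deg 18.680652972651206
bar 23.47408292332531
bar side -164.82604246399222
[[-0.001  0.898  0.439  0.285]
 [ 0.002  0.439 -0.898 -0.583]
 [-1.     0.    -0.002  0.238]
 [ 0.     0.     0.     1.   ]]
delta tool mm [  38.77192208  344.29393165 -218.81988723]
```

```bash
R='{"travel":[40,344,-219],"delta_rot":[0.14,0,0],"gripper":1}'; python3 -m handwheel '[{"travel":[0,100,-60],"delta_rot":[0,0,0],"gripper":1},{"travel":[0,100,-60],"delta_rot":[0,0,0],"gripper":1},{"travel":[0,100,-60],"delta_rot":[0,0,0],"gripper":1},{"travel":[40,344,-219],"delta_rot":[0.14,0,0],"gripper":1},{"travel":[40,344,-219],"delta_rot":[0.14,0,0],"gripper":1},{"travel":[40,344,-219],"delta_rot":[0.14,0,0],"gripper":1},{"travel":[40,344,-219],"delta_rot":[0.14,0,0],"gripper":1},{"travel":[40,344,-219],"delta_rot":[0.14,0,0],"gripper":1},{"travel":[40,344,-219],"delta_rot":[0.14,0,0],"gripper":1},{"travel":[40,344,-219],"delta_rot":[0.14,0,0],"gripper":1},{"travel":[40,344,-219],"delta_rot":[0.14,0,0],"gripper":1},{"travel":[40,344,-219],"delta_rot":[0.14,0,0],"gripper":1},{"travel":[40,344,-219],"delta_rot":[0.14,0,0],"gripper":1},{"travel":[40,344,-219],"delta_rot":[0.14,0,0],"gripper":1},{"travel":[40,344,-219],"delta_rot":[0.14,0,0],"gripper":1}]'
python3 - <<'E'
from h import *
s=manip.sense();im=manip.get_image("wrist")[:,:,::-1]
print(s["ee_pos"],s["orientation"],s["joint_pos"])
cv2.imwrite("pics/w1.png",cv2.convertScaleAbs(im,alpha=1.5))
np.save("w1T.npy",tool(s))
E
```

```text
clock: 1.35
ee_pos: [0.4974, -0.238, 0.1992]
orientation: [-60.1, 90.0, -132.3]
wrist_force: [-0.4, -0.1, 0.4]
width: 0.0855
[ 0.49741591 -0.23804544  0.19921572] [ -60.12624221   89.9521577  -132.27393416] [ 47.76108886  22.21857132 -30.96750267 105.2710135   13.59423599
  56.20243292 -61.105057  ]
```

View pics/w1.png

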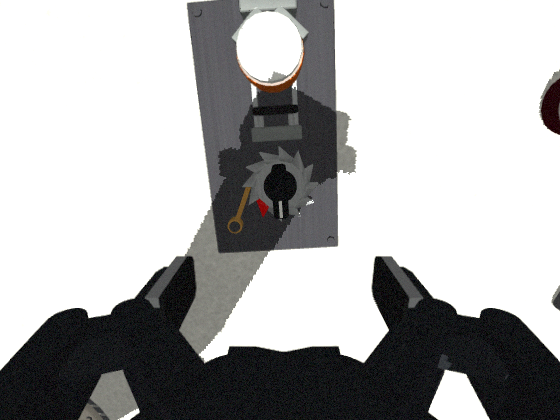

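The wrist view shows the knob at about (280,185), with the bar nearly vertical in the image, the red tooth at (262,207) and the pawl tip at about (248,190). I'll enlarge it.

Run:
```python
import cv2
a=cv2.imread("pics/w1.png")[140:245,220:340]
cv2.imwrite("pics/w1c.png",cv2.convertScaleAbs(cv2.resize(a,None,fx=5,fy=5,interpolation=2),alpha=1.5))
```

```text
(no output)
```

View pics/w1c.png

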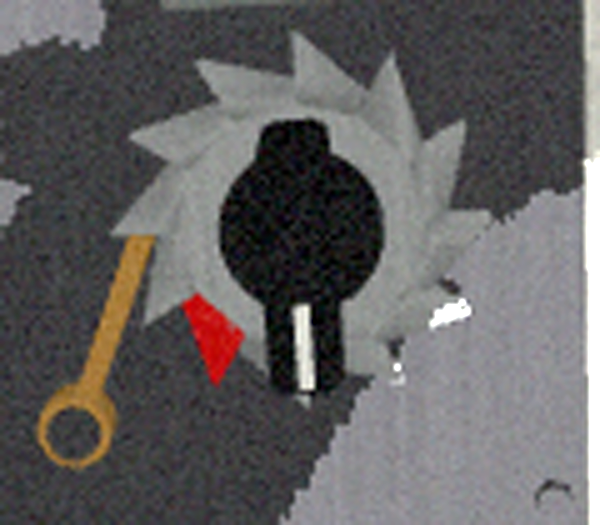

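Run:
```python
from h import *
P=manip.camera_params("wrist");T=np.load("w1T.npy");W=T@P["T_tool_cam"]
c=lambda u,v:(220+u/5,140+v/5)
f=lambda u,v,z:(np.linalg.inv(T)@np.r_[at(P,c(u,v),z,W),1])[:3]*1e3
for n,u,v,z in [("far end top",295,122,.068),("line far end",300,305,.068),("line near",307,388,.068),("hub c",302,228,.068),("hub c",302,228,.05),("hub c",302,228,.03),("wheel c ",300,225,.026),("toothL",113,235,.026),("toothR",490,215,.026),("toothT",293,33,.026),("toothRed",215,385,.026),("opp of red",388,55,.026)]:
    print(n,f(u,v,z).round(1))
```

```text
far end top [131.2  31.3  -4.2]
line far end [131.2  -2.1  -3.5]
line near [131.2 -18.1  -2.2]
hub c [131.2  12.2  -3. ]
hub c [149.2   8.2  -3.2]
hub c [169.2   3.6  -3.4]
wheel c  [173.2   3.4  -3.9]
toothL [173.2   1.3 -42.9]
toothR [173.2   5.5  35.6]
toothT [173.2  42.8  -5.2]
toothRed [173.2 -31.7 -22.2]
opp of red [173.2  38.5  14. ]
```

Pawl tip sits behind the tooth two ahead of red, so the start is 0.00 and the knob must turn about 1.3 rad. The axis is at tool offset (y +3.5, z −3.8) mm and the bar is about −2° off. I'll descend and close.

```bash
python3 -m handwheel '[{"travel":[30,3.5,-3.8],"delta_rot":[-0.04,0,0],"gripper":1},{"travel":[60,3.5,-3.8],"delta_rot":[-0.04,0,0],"gripper":1},{"travel":[90,3.5,-3.8],"delta_rot":[-0.04,0,0],"gripper":1},{"travel":[115,3.5,-3.8],"delta_rot":[-0.04,0,0],"gripper":1},{"travel":[135,3.5,-3.8],"delta_rot":[-0.04,0,0],"gripper":1},{"travel":[147,3.5,-3.8],"delta_rot":[-0.04,0,0],"gripper":1},{"travel":[147,3.5,-3.8],"delta_rot":[-0.04,0,0],"gripper":1},{"travel":[147,3.5,-3.8],"delta_rot":[-0.04,0,0],"gripper":1}]'
python3 -m handwheel '[{"travel":[0,0,0],"delta_rot":[0,0,0],"gripper":0.4},{"travel":[0,0,0],"delta_rot":[0,0,0],"gripper":0.4},{"travel":[0,0,0],"delta_rot":[0,0,0],"gripper":0.4},{"travel":[0,0,0],"delta_rot":[0,0,0],"gripper":0.4},{"travel":[0,0,0],"delta_rot":[0,0,0],"gripper":0.4},{"travel":[0,0,0],"delta_rot":[0,0,0],"gripper":0.4}]'
python3 - <<'E'
from h import *
s=manip.sense();im=manip.get_image("wrist")[:,:,::-1];np.save("w2T.npy",tool(s))
print(s["ee_pos"],s["orientation"])
cv2.imwrite("pics/w2.png",cv2.convertScaleAbs(im,alpha=2))
E
```

```text
clock: 2.07
ee_pos: [0.5003, -0.2319, 0.0523]
orientation: [-138.7, 90.0, 151.5]
wrist_force: [0.1, 0.2, -0.1]
width: 0.0855
clock: 2.57
ee_pos: [0.5007, -0.2315, 0.0527]
orientation: [35.9, 90.0, -33.8]
wrist_force: [-0.1, -0.8, -0.6]
width: 0.0341
[ 0.50072406 -0.23148462  0.05272015] [ 35.89705777  89.96008064 -33.77651367]
```

View pics/w2.png

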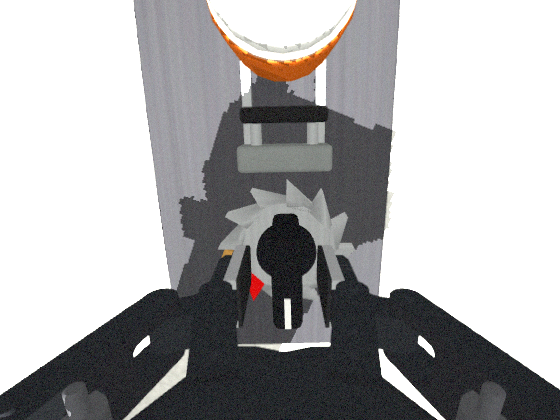

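Close view: bar centred at about column 287 (1-2 mm off centre), spanning rows 213 to 328 between the jaws, and the hub disc lies below the tips.

Run:
```python
from h import *
P=manip.camera_params("wrist");T=np.load("w2T.npy");W=T@P["T_tool_cam"]
f=lambda u,v,z:((np.linalg.inv(T)@np.r_[at(P,(u,v),z,W),1])[:3]*1e3).round(1)
print(f(286,213,.068),f(288,328,.068),f(288,328,.04),f(287,298,.068),f(286,248,.03),f(286,248,.068))
```

```text
[-15.3  33.6   0.7] [-15.3 -23.3   1.8] [ 12.7 -45.7   2.3] [-15.3  -6.9   1.2] [22.7  0.6  1.1] [-15.3  17.9   0.7]
```

```bash
python3 -m handwheel '[{"travel":[0,0,1.3],"delta_rot":[0,0,0],"gripper":0},{"travel":[0,0,1.3],"delta_rot":[0,0,0],"gripper":0},{"travel":[0,0,1.3],"delta_rot":[0,0,0],"gripper":0},{"travel":[0,0,1.3],"delta_rot":[0,0,0],"gripper":0},{"travel":[0,0,1.3],"delta_rot":[0,0,0],"gripper":0},{"travel":[0,0,1.3],"delta_rot":[0,0,0],"gripper":0},{"travel":[0,0,1.3],"delta_rot":[0,0,0],"gripper":0}]'
python3 -c "
from h import *
s=manip.sense();print(s['ee_pos'],np.degrees(np.arctan2(*tool(s)[[1,0],2])),s['torque'],s['joint_pos'])"
```

```text
clock: 3.2
ee_pos: [0.5011, -0.2328, 0.0525]
orientation: [13.9, 90.0, -55.8]
wrist_force: [-1.4, -1.3, 4.8]
width: 0.0129
[ 0.50111828 -0.23284625  0.05251815] -69.67532744505912 [-0.18522343  0.19855516  0.06951219] [ 42.74905643  34.32730424 -26.15246594 110.14000236  22.50267991
  40.55474766 -66.46469713]
```

Gripped (12.9 mm opening, low forces). I'll turn the first half and check.

```bash
python3 -m handwheel '[{"travel":[0,0,0],"delta_rot":[0.08,0,0],"gripper":0},{"travel":[0,0,0],"delta_rot":[0.16,0,0],"gripper":0},{"travel":[0,0,0],"delta_rot":[0.24,0,0],"gripper":0},{"travel":[0,0,0],"delta_rot":[0.32,0,0],"gripper":0},{"travel":[0,0,0],"delta_rot":[0.4,0,0],"gripper":0},{"travel":[0,0,0],"delta_rot":[0.48,0,0],"gripper":0},{"travel":[0,0,0],"delta_rot":[0.56,0,0],"gripper":0},{"travel":[0,0,0],"delta_rot":[0.64,0,0],"gripper":0},{"travel":[0,0,0],"delta_rot":[0.64,0,0],"gripper":0}]'
python3 -c "
from h import *
s=manip.sense();print(s['ee_pos'],np.degrees(np.arctan2(*tool(s)[[1,0],2])),s['torque'],s['joint_pos'])"
```

```text
clock: 3.95
ee_pos: [0.5011, -0.234, 0.0525]
orientation: [35.8, 89.9, -70.7]
wrist_force: [-1.0, -3.7, 3.2]
width: 0.0131
[ 0.5011301  -0.23401745  0.05253563] -106.54245218856136 [-0.94652416  0.19638426  0.00787033] [ 35.7524723   32.78484096 -17.07513185 110.35854015  14.8068616
  38.89009862 -96.88410224]
```

```bash
python3 -m handwheel '[{"travel":[0,0,0],"delta_rot":[0.08,0,0],"gripper":0},{"travel":[0,0,0],"delta_rot":[0.16,0,0],"gripper":0},{"travel":[0,0,0],"delta_rot":[0.24,0,0],"gripper":0},{"travel":[0,0,0],"delta_rot":[0.32,0,0],"gripper":0},{"travel":[0,0,0],"delta_rot":[0.4,0,0],"gripper":0},{"travel":[0,0,0],"delta_rot":[0.48,0,0],"gripper":0},{"travel":[0,0,0],"delta_rot":[0.56,0,0],"gripper":0},{"travel":[0,0,0],"delta_rot":[0.62,0,0],"gripper":0},{"travel":[0,0,0],"delta_rot":[0.67,0,0],"gripper":0},{"travel":[0,0,0],"delta_rot":[0.67,0,0],"gripper":0},{"travel":[0,0,0],"delta_rot":[0.67,0,0],"gripper":0}]'
python3 - <<'E'
from h import *
s=manip.sense();im=manip.get_image("wrist")[:,:,::-1]
print(s['ee_pos'],np.degrees(np.arctan2(*tool(s)[[1,0],2])),s['torque'],s['joint_pos'])
cv2.imwrite("pics/w3.png",cv2.convertScaleAbs(cv2.resize(im[100:380,100:460],None,fx=2,fy=2),alpha=2))
E
```

```text
clock: 4.87
ee_pos: [0.5006, -0.2348, 0.0526]
orientation: [46.9, 89.8, -97.4]
wrist_force: [-2.3, -7.2, 4.7]
width: 0.0128
[ 0.50060207 -0.23484053  0.05261722] -144.27180905858103 [-1.51130001  0.57206915  2.09783009] [  28.26850101   31.86578122   -7.60748701  110.63613519    6.90334424
   37.86902571 -127.93000906]
```

View pics/w3.png

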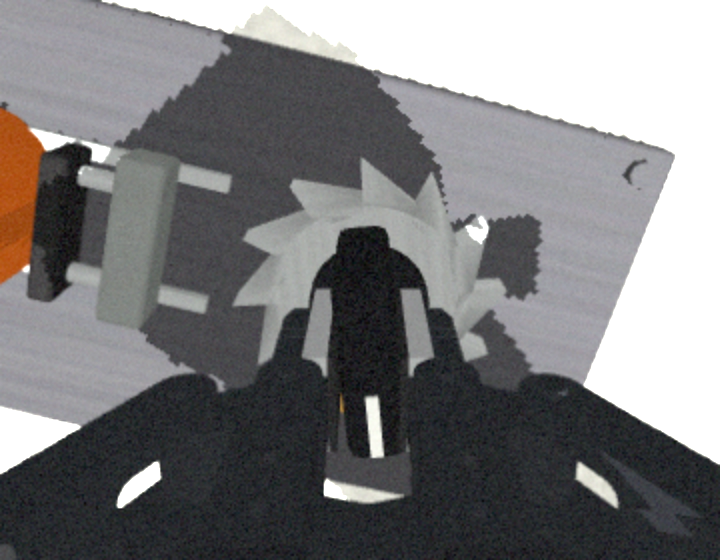

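Turned 74.6° (about 1.30 rad), with the bar still aligned between the pads to within about 3°. The red tooth is hidden under the gripper. I'll release, rise, and look.

```bash
python3 -m handwheel '[{"travel":[0,0,0],"delta_rot":[0,0,0],"gripper":0.3},{"travel":[0,0,0],"delta_rot":[0,0,0],"gripper":0.6},{"travel":[0,0,0],"delta_rot":[0,0,0],"gripper":0.6},{"travel":[0,0,0],"delta_rot":[0,0,0],"gripper":0.6},{"travel":[0,0,0],"delta_rot":[0,0,0],"gripper":0.6},{"travel":[-10,0,0],"delta_rot":[0,0,0],"gripper":0.6},{"travel":[-35,0,0],"delta_rot":[0,0,0],"gripper":0.6},{"travel":[-70,0,0],"delta_rot":[0,0,0],"gripper":0.6},{"travel":[-105,0,0],"delta_rot":[0,0,0],"gripper":0.6},{"travel":[-140,0,0],"delta_rot":[0,0,0],"gripper":0.6},{"travel":[-140,0,0],"delta_rot":[0,0,0],"gripper":0.6},{"travel":[-140,0,0],"delta_rot":[0,0,0],"gripper":0.6}]'
python3 - <<'E'
from h import *
s=manip.sense();im=manip.get_image("wrist")[:,:,::-1];sd=manip.get_image("side")[:,:,::-1]
print(s['ee_pos'],s['wrist_force'])
a=cv2.resize(im[110:250,200:350],None,fx=2.8,fy=2.8,interpolation=2)
b=cv2.resize(sd[260:410,185:385],(380,285),interpolation=2)
C=np.zeros((400,800,3),np.uint8);C[:392,:420]=a;C[:285,420:]=b
cv2.imwrite("pics/w4.png",cv2.convertScaleAbs(C,alpha=2.0))
E
```

```text
clock: 5.92
ee_pos: [0.5029, -0.2332, 0.1957]
orientation: [120.8, 89.6, -23.9]
wrist_force: [-0.8, -0.7, -0.6]
width: 0.0513
[ 0.50289207 -0.23317467  0.1956928 ] [-0.78860456 -0.68255076 -0.60929847]
```

View pics/w4.png

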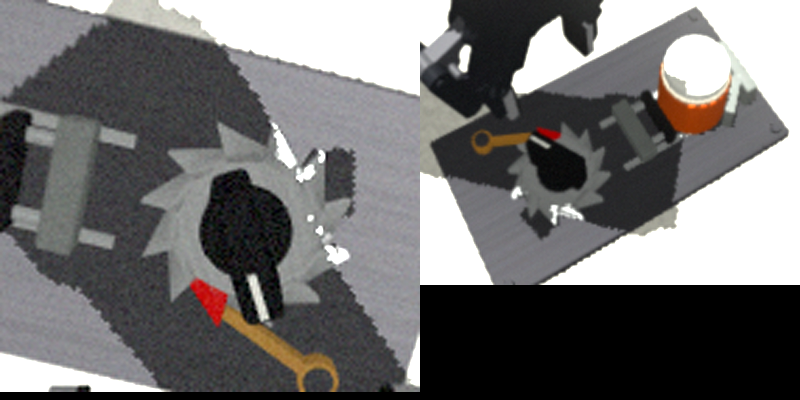

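The close view shows the pawl tip at about (222,315), seated against the back of the red tooth at (210,300). The bar has sprung back about 14° to roughly 1.05 rad. In the side view the amber jar is upright at (695,85) and the gripper is clear.

```bash
python3 -c "
from plant import manip
print(manip.sign_off())"
```

```text
the job is handed in; nothing more can be done
None
```

I tightened the amber jar's clamp to the red tooth and handed the job in at about 6 s on the robot's clock. Its knob started at 0.00, so I turned it about 1.30 rad clockwise, opened the jaws and rose clear.

- **Pawl:** in the last close-up its tip is seated behind the red tooth, not the one after it. The knob sprang back about 14°, which puts it near its 1.05 rest.
- **Jar:** the amber jar was still standing upright in its clamp.
- **Forces:** at the checks I made, the wrist force stayed under about 9 N. The only odd reading was about 2 N m of wrist torque at the end of the turn, well above the return spring. I took it to be the pad meeting the jar, or a slight bar misalignment in the jaws, and did not look into it further.

No check failed or disagreed.

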